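# Brace the topping bin and free its cam-locked lid

### The arm

A 6-joint arm with a two-finger parallel gripper is mounted at the origin on the work surface. World frame = base frame: x ahead of the robot, y to its left, z up, the work surface at z = 0. Lengths are in mm, angles in rad, forces in N, time in s.
With the tool pointing down it reaches from about 400 to 925 mm from the base axis. Payload 12.5 kg.
Tool frame: the origin (TCP) lies between the finger pads; the fingertips stand manip.tcp_to_tips ahead of it and the grasp point (between the pads) lies 2 mm behind it (manip.tcp_to_tips is the distance from the TCP to the fingertips, in mm); z points along the fingers, y is the line along which they close (so a half turn about z gives the same grasp; the last joint's range is limited). The gripper opens to 95 mm and grips with 3 to 60 N. Pads are 20 mm wide; open, the fingers measure 119 mm over their backs; the gripper's body (75 mm by 180 mm) begins 59 mm behind the grasp point.
Start: joints at [-1.231, 0.491, 1.559, -0, 1.092, -0.106], TCP at [269.511, -563.922, 231.661] pointing down, gripper open.
Joint ranges: [-3.1, 3.1], [-0.84, 2.19], [0.05, 2.79], [-1.13, 4.28], [0.06, 2.93], [-2.69, 2.69]. Speed limits (rad/s): [2.22, 2.22, 2.79, 3.14, 3.14, 3.14].

### API

Orientations are given as a unit quaternion [x, y, z, w].
In Python, from workcell import manip, cams, order gives the robot as it stands.
- The arm moves only by the tool arm_command, never from a script. Its argument "rows" is a list of rows, each an object with "hand": the opening, from 0 (shut) to 1 (fully open); "translation": the shift along the tool's x, y, z in mm, a list of three; "roll": the turn about the tool's z in degrees. A call has 1 to 10 rows; each row shifts and turns the commanded pose from where the row before left it, along the tool's axes as they then stand; what a row does not reach is not made up. A row lasts 1/12 s, in which the tool goes at most 41.7 mm and 7.16 degrees, less where a joint would pass 70% of its speed; a pose out of reach is approached as far as the arm can. A call is refused whole if a number of a shift passes 41.7 or a number of a turn 7.16, either way. A call with a gripper value outside its range is refused whole. The fingers move at their own pace and stop on an object; "force" is the grip in N (left out, the last holds). Time passes only in rows, so rows that do not move let the fingers close. It gives the time, the measured TCP pose, the force, the opening and the grip force at its end, in the units of the state.
- manip.get_obs(): the state, without advancing time (a new reading comes with each control period).
- cams.read_camera(name): name is "scene" or "top" or "wrist"; returns a dict with "frame" (384x512x3 uint8, red, green, blue), "mtx" (3x3 intrinsics, pixels), "eye" and "rotation" of the camera in the world. Camera axes: x right, y up, looking along -z (the intrinsics and any distortion apply to the point x, -y, -z); pixel columns grow to the right and rows downward; lengths in mm; the calibration is good to about 2 mm. A picture is of the moment at which its call begins. There is no depth.
- order.finish_job(): hands the job in; it is judged then, once.
The state is a dict: "t": time; "qpos": joint angles; "joint_vel": joint speeds; "joint_efforts": joint torques, N m; "position": TCP position; "eef_rot": TCP orientation; "contact_force": force on the tool from outside, world axes, zero at the start; "moment": the same for the moment, N m; "finger_gap": opening from 0.0 (shut) to 1.0 (fully open); "grip_force": force on a finger pad.
Only numpy, scipy, OpenCV 4.12 (cv2) and the standard library are available. Lean on these libraries where they do the work, as an engineer would, in place of code of your own. Each camera call takes 0.05 s, during which the arm holds its last target. There are 200 camera calls.

### The job

Swing the holder's hinged latch bar down until it rests in its catch, so that it braces the topping bin's side tab; then turn the bin's tight cam-lock lid counterclockwise by its bar handle, stopping once its lugs are out from under the claws (about a quarter turn), and raise it. Finish still holding the lid in the gripper, level and still, about 4 cm straight up from where it was over the bin, with the bin left seated in the holder, the latch shut and the other things on the counter left where they are.

Things in the scene. Friction and masses are not known exactly. Their poses are not given: they have to be found in the camera images.
- holder: White plate bolted to the counter, 160 x 300 x 8 mm (x -80..80, y -85..215 mm). Origin on the counter, under the bin seat's centre. Four locating posts, 26 mm high, surround the bin, which stands on slippery pads 10 mm above the counter and spins almost freely unless braced. Shut, the latch bar lies along y at x -20 mm.
- stop_post (a point): Top centre of a fixed steel post, 10 x 22 mm, 58 mm high, beside the bin's side tab on the clockwise side. The shut latch's nose blocks the tab on the other, counterclockwise, side, leaving the bin up to about 6 degrees of play.
- catch (a point): Bottom of the steel catch's U, at (-20, 97, 38) mm in the holder's frame: 26 mm wide, 12 mm deep, its cheeks 48 mm high. The shut latch bar lies in it.
- latch (a joint): Latch bar angle in rad: 0 = shut, lying level in the catch; grows as its free end swings up and outward (1.57 = upright, stop at 2.0). Friction hinge: it stays where it is left; moving it takes about 1.5 N at the thumb pad.
- latch_hinge (a point): Point on the hinge axis, at (-20, 185, 44) mm in the holder's frame; the axis runs along the holder's x. The steel bar, 14 mm wide, 12 mm thick, 120 mm long, starts here; shut, it points along the holder's -y to the bin, its top 50 mm above the counter. Hinge cheeks 56 mm high stand beside it.
- latch_pad (a point): Centre of the top of the dark thumb pad (26 mm across the bar, 22 mm along it, 6 mm thick) on the bar's upper side, 60 mm along the bar from the hinge, 12 mm off the bar's mid-plane. Its z points out of the pad: up when shut, outward (holder's +y) when the bar is upright. Press here.
- bin: Squat round steel topping bin, outer radius 55 mm, wall 4 mm, rim 75 mm above its origin (centre of its underside), about 0.6 kg, loose in the holder. Its x and y axes lie within 6 degrees of the holder's.
- bin_claw (a point): Top centre of the claw on the bin's +x side, 60 mm from the axis, 86 mm above the bin's origin; its twin is at -x. Each arches over the rim at radius 52..68 mm, about 33 degrees either side, underside at 82 mm; its clockwise end is closed, its counterclockwise end open.
- bin_tab (a point): Point 80 mm from the bin's axis on the steel side tab (14 mm wide, 12 mm thick, out to 89 mm radius) at the bin's +y side, 36 mm above the bin's origin.
- lid: Round aluminium lid, radius 50, 5 mm thick, about 0.25 kg, with an 8 mm deep plug below and a bar handle. Origin at the centre of the disc's underside, z up. Locked: 77 mm above the bin's origin, its x axis within 8 degrees of the bin's x; a sprung plate with rubber beads in the bin presses it up against the claws (10 N): up to 0.5 Nm to turn.
- lid_lug (a point): On the lid's +x lug, 55 mm from its axis; another at -x; lugs 39 mm wide, out to 58 mm. Turned counterclockwise (seen from above) 60 degrees relative to the bin, from lid x along bin x, the lugs are out of the claws and the lid lifts straight off (let go, it pops up 4 mm). Beyond 110 degrees is too far.
- lid_grip (a point): Centre of the lid's dark bar handle: 70 mm long along the lid's x, 14 mm wide (grip across this), 20 mm high, its centre 31 mm above the lid's origin, 26 mm above the lid's top face; clear beneath apart from end posts 27 mm either side.
- disher: Bystander: chrome ice cream disher lying down, about 185 mm long, 28 mm high; origin under its bowl.
- boat: Bystander: clear acrylic banana split boat, 195 x 80 x 45 mm; origin under its centre, long along its x.
- shaker: Bystander: yellow melamine sprinkle shaker, radius 31, height 114 mm.
- ladle: Bystander: aluminium ladle, bowl radius 40 mm, height 33 mm, origin under the bowl, handle to 245 mm along its -x.
- coupe: Bystander: small steel bowl, radius 42, height 60 mm.
- sauce_jar: Bystander: closed sauce jar, radius 35, height 100 mm.
- tumbler: Bystander: steel milkshake tumbler, radius 44, height 165 mm.
Mind the look-alikes: they are no part of the job. What is shaped like the lid but orange is not meant.

How it is judged (in metres and radians):
On the way, in this order (a step that is already met when the one before it is completed fails the run):
1. the latch bar is shut in its catch while the lid is still locked on (value of joint latch below 0.1 rad and angle between the x axis of lid and the x axis of bin, either way round below 0.4 rad), for 0.2 s.
2. with the latch shut, the lid is turned out of the claws while still down on the bin (value of joint latch below 0.1 rad and angle between the x axis of lid and the x axis of bin, either way round above 0.85 rad and z of lid in the frame of bin below 0.087 m).
At the end, for the whole second after the job is handed in: The gripper holds the lid still and level (within 10 degrees), 20 to 70 mm above its locked height and within 20 mm of the bin's axis, touching neither bin nor holder; the latch is shut (under 0.1 rad) and the bin sits upright in its seat (value of joint latch below 0.1 rad and z of lid in the frame of bin between 0.097 and 0.147 m and horizontal distance between lid and bin below 0.02 m and angle between lid's own z axis and vertical below 0.17 rad and contact force between lid and the fingers above 2 N and contact force between lid and bin below 0.2 N and contact force between lid and holder below 0.2 N and linear speed of lid below 0.03 m/s and z of bin in the frame of holder below 0.014 m and horizontal distance between bin and holder below 0.008 m and angle between bin's own z axis and vertical below 0.06 rad); the arm keeps its last pose, push and grip.
It fails at once if the bin turns away in its holder (tab moved over 25 mm) or is lifted out of its seat by over 10 mm (distance of bin_tab from where it was at the start of the episode above 0.025 m or z of bin in the frame of holder above 0.02 m).
It fails at once if the lid is turned well past the free position (over about 115 degrees from locked) (x of lid_lug in the frame of bin below -0.023 m).
It fails at once if a bystander is shoved more than 30 mm (distance of any of disher, boat, shaker, ladle, coupe, sauce_jar, tumbler from where it was at the start of the episode above 0.03 m).
It also fails if it takes over 51 s, if anything falls off the work surface, if the arm or the gripper's body presses on something with over 40 N, if the wrist force passes 120 N, or if a joint passes its speed limit or range.

## Working session

There is one attempt and no reset: what is moved stays moved. The work goes in short steps, Python scripts to look and compute and a tool call to move; the robot and the scene stay as the last step left them, time stands still between calls to the robot, and variables do not carry over. Pictures are saved under pics/ and viewed, at most 10 in all, crops included, and the job is handed in when it is done.

Besides the shell and the picture viewer there is one more tool, called as a command line: name --argument value ..., lists and objects as JSON in quotes. arm_command: Moves the arm, as the interface text tells. Its arguments: {"type":"object","properties":{"rows":{"type":"array"},"force":{"type":"number"}},"required":["rows"]}

```bash
mkdir -p pics; ls
cat > h.py <<'E'
import numpy as np, cv2
from workcell import manip, cams, order
def snap(n,f=None):
    c=cams.read_camera(n)
    if f: cv2.imwrite(f'pics/{f}.png',cv2.cvtColor(c['frame'],cv2.COLOR_RGB2BGR))
    return c
def ray(c,u,v):
    d=np.linalg.inv(np.array(c['mtx']))@np.array([u,v,1.]); d=np.array([d[0],-d[1],-d[2]])
    return np.array(c['rotation'])@d
def onz(c,u,v,z):
    d=ray(c,u,v); e=np.array(c['eye']); return e+d*(z-e[2])/d[2]
def proj(c,p):
    q=np.array(c['rotation']).T@(np.array(p,float)-np.array(c['eye'])); k=np.array(c['mtx'])@np.array([q[0],-q[1],-q[2]]); return k[:2]/k[2]
E
python3 - <<'E'
from h import *
import pickle
print(manip.tcp_to_tips, manip.get_obs())
d={n:snap(n,n+'0') for n in ('scene','top','wrist')}
pickle.dump(d,open('c0.pkl','wb'))
for n,c in d.items(): print(n,{k:np.round(v,2).tolist() if k!='frame' else 0 for k,v in c.items()})
E
```

```text
pics
17.0 {'t': 0.0, 'qpos': array([-1.23058271e+00,  4.91551580e-01,  1.55948107e+00, -2.49648874e-05,
        1.09167878e+00, -1.05616868e-01]), 'joint_vel': array([-7.33254097e-04, -7.88891947e-04,  2.86822296e-04, -6.38096608e-04,
       -8.93451308e-05,  7.85195489e-04]), 'joint_efforts': array([-4.52114373e-04, -6.12638998e+01, -2.58175921e+01,  6.92362594e-02,
        4.82550357e-02, -1.06609316e-04]), 'position': array([ 269.43130931, -563.68165891,  231.05580229]), 'eef_rot': array([ 9.75255685e-01,  2.21079252e-01, -7.64628978e-05, -5.54250937e-04]), 'contact_force': array([ 0.21422922,  1.03549239, -0.14695538]), 'moment': array([ 0.07851944, -0.06538201,  0.03581572]), 'grip_force': 0.0, 'finger_gap': 1.0012198591050527}
scene {'frame': 0, 'mtx': [[416.56, 0.0, 251.84], [0.0, 416.56, 185.62], [0.0, 0.0, 1.0]], 'eye': [943.58, 773.37, 991.22], 'rotation': [0.09, 0.38, 0.89, 0.24]}
top {'frame': 0, 'mtx': [[385.72, 0.0, 258.57], [0.0, 385.72, 191.43], [0.0, 0.0, 1.0]], 'eye': [177.89, -42.8, 1494.37], 'rotation': [-0.09, 0.08, 0.7, -0.7]}
wrist {'frame': 0, 'mtx': [[334.13, 0.0, 255.14], [0.0, 334.13, 191.28], [0.0, 0.0, 1.0]], 'eye': [337.59, -530.59, 383.77], 'rotation': [-0.11, 0.07, -0.53, 0.84]}
```

```bash
sed -i 's/np.array(c\[.rotation.\])/Rot(c)/; 2a from scipy.spatial.transform import Rotation as R\ndef Rot(c): return R.from_quat(c["rotation"]).as_matrix()' h.py; cat h.py | head -20
```

```text
import numpy as np, cv2
from workcell import manip, cams, order
from scipy.spatial.transform import Rotation as R
def Rot(c): return R.from_quat(c["rotation"]).as_matrix()
def snap(n,f=None):
    c=cams.read_camera(n)
    if f: cv2.imwrite(f'pics/{f}.png',cv2.cvtColor(c['frame'],cv2.COLOR_RGB2BGR))
    return c
def ray(c,u,v):
    d=np.linalg.inv(np.array(c['mtx']))@np.array([u,v,1.]); d=np.array([d[0],-d[1],-d[2]])
    return Rot(c)@d
def onz(c,u,v,z):
    d=ray(c,u,v); e=np.array(c['eye']); return e+d*(z-e[2])/d[2]
def proj(c,p):
    q=Rot(c).T@(np.array(p,float)-np.array(c['eye'])); k=np.array(c['mtx'])@np.array([q[0],-q[1],-q[2]]); return k[:2]/k[2]
```

View pics/scene0.png

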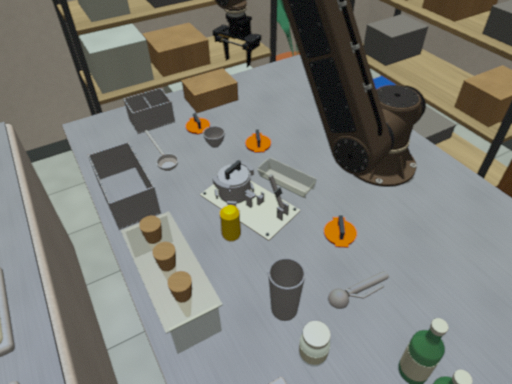

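View pics/top0.png

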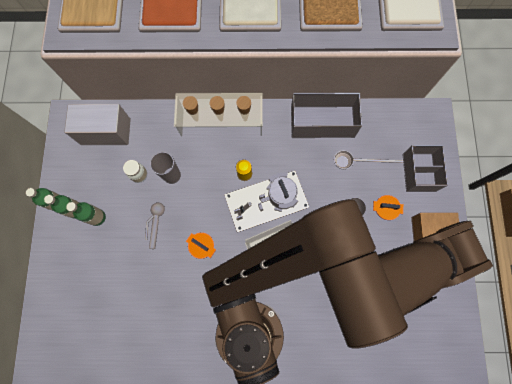

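The scene picture shows the holder plate around (250,205), the bin with its lid at (233,182) and the raised latch bar near (275,188). The yellow shaker is next to the plate at (230,222), and the boat is at (287,178). In the top view the plate is at (267,202) and the bin at (283,192).

Run:
```python
from h import *
import pickle
d=pickle.load(open('c0.pkl','rb')); t=d['top']; s=d['scene']
f=t['frame']; hsv=cv2.cvtColor(f,cv2.COLOR_RGB2HSV)
m=((hsv[...,1]<45)&(hsv[...,2]>185)).astype(np.uint8)*255
m[:165]=0;m[240:]=0;m[:,:215]=0;m[:,320:]=0
cs,_=cv2.findContours(m,cv2.RETR_EXTERNAL,cv2.CHAIN_APPROX_NONE); c=max(cs,key=cv2.contourArea)
r=cv2.minAreaRect(c);b=cv2.boxPoints(r); print(r,b)
P=np.array([onz(t,u,v,8)[:2] for u,v in b]); print(P.round(1)); print([np.linalg.norm(P[i]-P[i-1]).round(1) for i in range(4)],P.mean(0))
a=cv2.resize(f[160:240,215:325],None,fx=5,fy=5,interpolation=cv2.INTER_CUBIC)
g=cv2.resize(s['frame'][150:240,195:320],None,fx=6,fy=6,interpolation=cv2.INTER_CUBIC)
cv2.imwrite('pics/ct.png',cv2.cvtColor(a,cv2.COLOR_RGB2BGR)); cv2.imwrite('pics/cs.png',cv2.cvtColor(g,cv2.COLOR_RGB2BGR))
```

```text
((266.29937744140625, 200.5547637939453), (39.617828369140625, 76.00212097167969), 70.7873306274414) [[223.89621 194.35435]
 [295.6653  169.34392]
 [308.70255 206.75517]
 [236.93344 231.76561]]
[[ 530.8  103.3]
 [ 632.9 -183.6]
 [ 479.3 -230.8]
 [ 381.7   50.1]]
[np.float64(158.2), np.float64(304.5), np.float64(160.7), np.float64(297.3)] [506.16175709 -65.24183688]
```

View pics/ct.png

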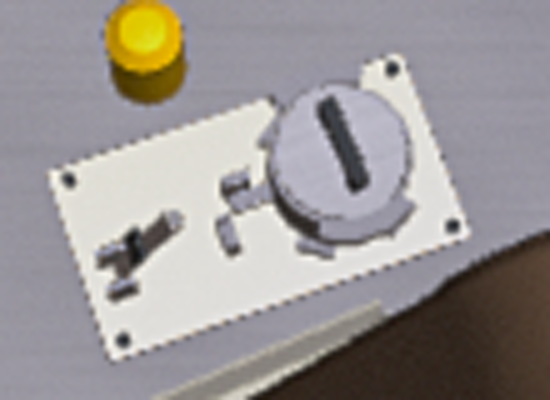

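View pics/cs.png

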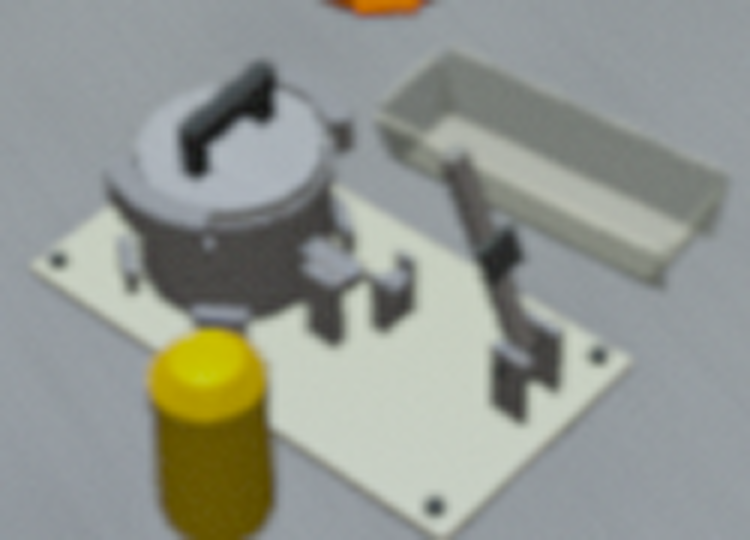

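The crops show a dark handle on the lid, running in the top crop from (325,100) to (357,188). The latch bar is raised and leaning toward the bin: its tip is at (172,215) in the top crop and (455,160) in the scene crop, with the dark pad at (133,245) and (502,250). Next I'll turn these into positions.

Run:
```python
from h import *
import pickle
d=pickle.load(open('c0.pkl','rb')); t=d['top']; s=d['scene']
yaw=np.deg2rad(19.4); X=np.array([np.cos(yaw),np.sin(yaw),0]);Y=np.array([-X[1],X[0],0]);Z=np.array([0,0,1.])
O=np.array([527.8,-126.5,0]); H=lambda p:(np.array([(p-O)@X,(p-O)@Y,p[2]])).round(1)
W=lambda x,y,z:O+x*X+y*Y+z*Z
def tri(a,b):
    d1,d2=ray(t,*a),ray(s,*b); e1,e2=np.array(t['eye']),np.array(s['eye'])
    k=np.linalg.lstsq(np.c_[d1,-d2],e2-e1,rcond=None)[0]; p,q=e1+k[0]*d1,e2+k[1]*d2; return (p+q)/2,np.linalg.norm(p-q)
def dark(c,x0,x1,y0,y1,th=75):
    m=(c['frame'][y0:y1,x0:x1].max(2)<th).astype(np.uint8)
    n,l,st,ce=cv2.connectedComponentsWithStats(m,connectivity=8); i=1+np.argmax(st[1:,4]); ys,xs=np.nonzero(l==i)
    return np.c_[xs+x0,ys+y0].astype(float)
# handle in both views
ht=dark(t,275,292,175,202); hs=dark(s,222,244,158,182)
r=cv2.minAreaRect(ht.astype(np.float32)); print('handle px',r,len(ht), len(hs))
a,b=ht[ht[:,1].argmin()],ht[ht[:,1].argmax()]
vx,vy,x0,y0=cv2.fitLine(ht.astype(np.float32),cv2.DIST_L2,0,.01,.01).ravel()
c=ht.mean(0); p0=onz(t,*c,128); p1=onz(t,c[0]+10*vx,c[1]+10*vy,128); dd=p1-p0
print('handle top',p0.round(1),H(p0),'ang',np.degrees(np.arctan2(dd[1],dd[0])),'ends',H(onz(t,*a,128)),H(onz(t,*b,128)))
# latch
pt=dark(t,236,248,204,216).mean(0); ps=dark(s,273,285,185,199).mean(0); p,e=tri(pt,ps); print('pad',pt,ps,p.round(1),H(p),e)
p,e=tri((249.4,203.2),(270.8,176.7)); print('tip',p.round(1),H(p),e)
hg=W(-20,185,44); print('hinge',hg.round(1),'px',proj(t,hg),proj(s,hg))
for th in np.arange(.6,1.9,.1):
    tip=W(-20,185-120*np.cos(th),44+120*np.sin(th)); q=W(-20,185-60*np.cos(th)+9*np.sin(th),44+60*np.sin(th)+9*np.cos(th))
    print(th.round(1),proj(t,tip).round(1),proj(s,tip).round(1),'pad',proj(t,q).round(1),proj(s,q).round(1))
for sx,sy in((-69,-74),(69,-74),(69,204),(-69,204)): print(proj(t,W(sx,sy,8)).round(1),proj(s,W(sx,sy,8)).round(1))
```

```text
handle px ((283.1206970214844, 188.44830322265625), (17.988985061645508, 3.2826614379882812), 66.80140686035156) 59 83
handle top [ 523.9 -124.4  128. ] [ -3.    3.3 128. ] ang -158.71313918360275 ends [ 30.4   2.9 128. ] [-35.7   8.  128. ]
pad [241.47619048 209.14285714] [277.83783784 192.56756757] [452.   28.8 101. ] [-19.9 171.7 101. ] 1.2115463984670813
tip [ 4.623e+02 -4.000e-01  1.486e+02] [-19.9 140.7 148.6] 5.6439603068106265
hinge [447.5  41.4  44. ] px [238.81730102 213.32516587] [280.59142196 207.48853081]
0.6 [263.3 201. ] [256.1 177.5] pad [249.5 207.4] [269.6 191.5]
0.7 [261.5 201.1] [257.8 176.3] pad [248.3 207.5] [270.7 191.2]
0.8 [259.3 201.3] [259.9 175.3] pad [247.1 207.7] [272. 191.]
0.9 [257.  201.7] [262.1 174.7] pad [245.8 208. ] [273.3 191. ]
1.0 [254.4 202.2] [264.6 174.4] pad [244.4 208.3] [274.7 191.2]
1.1 [251.6 202.8] [267.3 174.4] pad [242.9 208.7] [276.1 191.5]
1.2 [248.6 203.5] [270.1 174.8] pad [241.4 209.2] [277.7 192. ]
1.3 [245.6 204.3] [273.1 175.5] pad [239.8 209.7] [279.2 192.7]
1.4 [242.4 205.3] [276.3 176.6] pad [238.2 210.2] [280.8 193.5]
1.5 [239.2 206.3] [279.5 178. ] pad [236.7 210.7] [282.4 194.4]
1.6 [236.  207.4] [282.7 179.8] pad [235.1 211.3] [284.  195.5]
1.7 [232.8 208.6] [286.  181.8] pad [233.6 211.9] [285.6 196.8]
1.8 [229.6 209.8] [289.2 184.2] pad [232.2 212.5] [287.1 198.1]
[305.7 204.8] [231.1 172. ]
[293.2 173. ] [202.9 193.2]
[227.5 195.7] [266.9 235.1]
[238.8 228.4] [294.4 209.4]
```

Everything agrees: the predicted screw positions match the picture to about 1 px, and the latch is at about 1.2 rad. First move: close the fingers, roll the tool to line up with the holder, and travel to behind the pad.

arm_command --rows '[{"hand": 0,"translation": [0,0,0],"roll": -7},{"hand": 0,"translation": [0,0,0],"roll": -7},{"hand": 0,"translation": [0,0,0],"roll": -7},{"hand": 0,"translation": [0,0,0],"roll": -7},{"hand": 0,"translation": [0,0,0],"roll": -7},{"hand": 0,"translation": [0,0,0],"roll": -7},{"hand": 0,"translation": [0,0,0],"roll": -7},{"hand": 0,"translation": [0,0,0],"roll": -7},{"hand": 0,"translation": [0,0,0],"roll": -7},{"hand": 0,"translation": [0,0,0],"roll": -7}]' --force 20

```text
t: 0.98
position: [269.5, -563.8, 231.4]
eef_rot: [0.67, 0.742, 0.0, -0.0]
contact_force: [-0.0, 0.8, -0.4]
finger_gap: 0.358
grip_force: 0.0
```

arm_command --rows '[{"hand": 0,"translation": [0,0,0],"roll": -7},{"hand": 0,"translation": [0,0,0],"roll": -7},{"hand": 0,"translation": [0,36,0],"roll": 0},{"hand": 0,"translation": [0,36,0],"roll": 0},{"hand": 0,"translation": [0,36,0],"roll": 0},{"hand": 0,"translation": [0,36,0],"roll": 0},{"hand": 0,"translation": [0,36,0],"roll": 0},{"hand": 0,"translation": [0,36,0],"roll": 0},{"hand": 0,"translation": [0,36,0],"roll": 0},{"hand": 0,"translation": [0,36,0],"roll": 0}]'

```text
t: 1.82
position: [542.5, -466.6, 231.4]
eef_rot: [0.577, 0.817, 0.0, -0.0]
contact_force: [-0.3, -0.7, 0.4]
finger_gap: 0.006
grip_force: 0.0
```

arm_command --rows '[{"hand": 0,"translation": [38,8,0],"roll": 0},{"hand": 0,"translation": [38,8,0],"roll": 0},{"hand": 0,"translation": [38,8,0],"roll": 0},{"hand": 0,"translation": [38,8,0],"roll": 0},{"hand": 0,"translation": [38,8,0],"roll": 0},{"hand": 0,"translation": [38,8,0],"roll": 0},{"hand": 0,"translation": [38,8,0],"roll": 0},{"hand": 0,"translation": [38,8,0],"roll": 0},{"hand": 0,"translation": [38,8,0],"roll": 0},{"hand": 0,"translation": [38,8,0],"roll": 0}]'

```text
t: 2.65
position: [488.5, -81.0, 231.6]
eef_rot: [0.577, 0.817, -0.0, -0.0]
contact_force: [0.5, -0.2, 0.6]
finger_gap: 0.006
grip_force: 0.0
```

arm_command --rows '[{"hand": 0,"translation": [38,0,0],"roll": 0},{"hand": 0,"translation": [38,0,0],"roll": 0},{"hand": 0,"translation": [38,2,0],"roll": 0},{"hand": 0,"translation": [40,0,0],"roll": 0},{"hand": 0,"translation": [0,0,0],"roll": 0}]'

```text
t: 3.07
position: [437.0, 67.6, 231.7]
eef_rot: [0.575, 0.818, 0.0, -0.001]
contact_force: [0.1, 0.2, 0.6]
finger_gap: 0.007
grip_force: 0.0
```

Run:
```python
from h import *
import pickle
c=snap('wrist'); s=snap('scene'); pickle.dump((c,s),open('c1.pkl','wb'))
o=manip.get_obs(); print(o['position'],o['contact_force'],c['eye'])
im=np.hstack([cv2.resize(c['frame'],(512,384)),cv2.resize(s['frame'][140:250,180:320],(280,220))[:,:] if 0 else cv2.copyMakeBorder(cv2.resize(s['frame'][130:250,190:330],(280,240)),0,144,0,0,0)])
cv2.imwrite('pics/w1.png',cv2.cvtColor(im,cv2.COLOR_RGB2BGR))
```

```text
[439.23955631  64.2216539  231.77851522] [-0.671121   -0.58334236  0.15537843] [411.22788205 139.42600386 384.36790927]
```

View pics/w1.png

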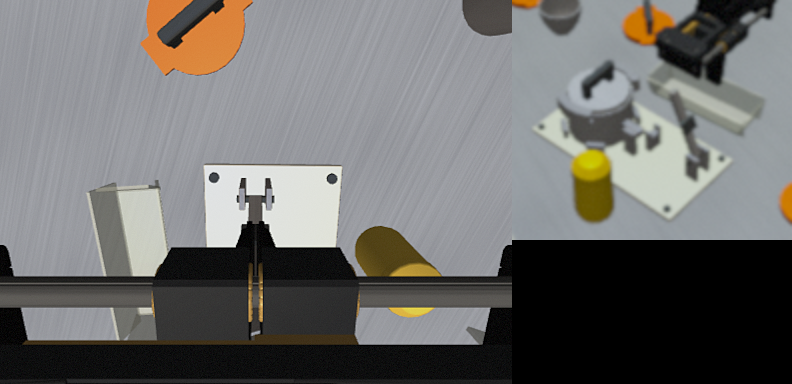

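The wrist view shows the latch end of the plate, with screws at (214,178) and (332,179), the plate edge at rows 164–166, and the hinge cheeks at u≈241 and 269 around v=193. I'll use these to check the holder frame.

```bash
cat >> h.py <<'E'
yaw=np.deg2rad(19.4); X=np.array([np.cos(yaw),np.sin(yaw),0]);Y=np.array([-X[1],X[0],0]);Z=np.array([0,0,1.])
O=np.array([527.8,-126.5,0])
def H(p): p=np.array(p,float); return np.array([(p-O)@X,(p-O)@Y,p[2]]).round(1)
def W(x,y,z): return O+x*X+y*Y+z*Z
E
python3 - <<'E'
from h import *
import pickle
c,s=pickle.load(open('c1.pkl','rb'))
hsv=cv2.cvtColor(c['frame'],cv2.COLOR_RGB2HSV)
for a in [(205,165),(341,166),(214,178),(332,179)]: print('edge/screw',a,H(onz(c,*a,8)))
for a in [(241,180),(269,180),(255,198)]: print('cheek top',H(onz(c,*a,56)),H(onz(c,*a,50)))
print(H(manip.get_obs()['position']), R.from_quat(manip.get_obs()['eef_rot']).as_matrix().round(3).tolist())
E
```

```text
edge/screw (205, 165) [-78.5 215.8   8. ]
edge/screw (341, 166) [ 77.2 215.8   8. ]
edge/screw (214, 178) [-68.6 200.6   8. ]
edge/screw (332, 179) [ 67.9 200.4   8. ]
cheek top [-35.4 210.1  56. ] [-35.6 208.6  50. ]
cheek top [ -7.1 210.3  56. ] [ -6.8 208.8  50. ]
cheek top [-21.1 191.2  56. ] [-21.1 189.4  50. ]
[-20.2 209.3 231.8] [[-0.337, 0.941, 0.0], [0.941, 0.337, -0.0], [-0.0, 0.0, -1.0]]
```

The holder frame is confirmed to about 1 mm. I'll descend behind the pad and sweep the bar down.

arm_command --rows '[{"hand": 0,"translation": [0,0,30],"roll": 0},{"hand": 0,"translation": [0,0,30],"roll": 0},{"hand": 0,"translation": [0,0,30],"roll": 0},{"hand": 0,"translation": [0,0,23],"roll": 0},{"hand": 0,"translation": [0,0,0],"roll": 0},{"hand": 0,"translation": [-8,0,0],"roll": 0},{"hand": 0,"translation": [-8,0,0],"roll": 0},{"hand": 0,"translation": [-9,0,-2],"roll": 0},{"hand": 0,"translation": [0,0,0],"roll": 0}]'

```text
t: 3.92
position: [449.4, 37.8, 122.1]
eef_rot: [0.577, 0.816, 0.001, 0.001]
contact_force: [-0.4, 0.4, 1.0]
finger_gap: 0.006
grip_force: 0.0
```

arm_command --rows '[{"hand": 0,"translation": [-6,0,1],"roll": 0},{"hand": 0,"translation": [-6,0,1.5],"roll": 0},{"hand": 0,"translation": [-6,0,2],"roll": 0},{"hand": 0,"translation": [-6,0,2.5],"roll": 0},{"hand": 0,"translation": [-5.5,0,3.5],"roll": 0},{"hand": 0,"translation": [-5.5,0,4],"roll": 0},{"hand": 0,"translation": [-5,0,4.5],"roll": 0},{"hand": 0,"translation": [-5,0,5],"roll": 0},{"hand": 0,"translation": [0,0,0],"roll": 0}]'

```text
t: 4.67
position: [463.1, -3.6, 95.6]
eef_rot: [0.577, 0.817, -0.0, -0.0]
contact_force: [0.4, -0.7, -0.9]
finger_gap: 0.006
grip_force: 0.0
```

arm_command --rows '[{"hand": 0,"translation": [-3,0,5],"roll": 0},{"hand": 0,"translation": [-3,0,5.5],"roll": 0},{"hand": 0,"translation": [-2,0,6],"roll": 0},{"hand": 0,"translation": [-2,0,5],"roll": 0},{"hand": 0,"translation": [0,0,1],"roll": 0},{"hand": 0,"translation": [0,0,0],"roll": 0},{"hand": 0,"translation": [0,0,0],"roll": 0}]'

```text
t: 5.25
position: [466.3, -12.3, 74.1]
eef_rot: [0.577, 0.817, -0.0, -0.0]
contact_force: [0.0, -0.1, 0.1]
finger_gap: 0.005
grip_force: 0.0
```

Run:
```python
from h import *
o=manip.get_obs(); print(H(o['position']),o['contact_force'],o['moment'])
s=snap('scene'); t=snap('top')
im=np.hstack([cv2.resize(s['frame'][140:240,190:320],(650,500),interpolation=cv2.INTER_CUBIC)])
cv2.imwrite('pics/s2.png',cv2.cvtColor(im,cv2.COLOR_RGB2BGR))
for th in(0,.1,.3): print(th,(proj(s,W(-20,185-60*np.cos(th),50+60*np.sin(th)))-[190,140])*5,(proj(s,W(-20,185-120*np.cos(th),44+120*np.sin(th)))-[190,140])*5)
```

```text
[-20.  128.2  74.1] [ 0.02127415 -0.08868323  0.1373784 ] [-0.00100375 -0.15834644  0.02535383]
0 [378.49216844 286.171427  ] [307.14943946 250.06642569]
0.1 [378.89699716 279.73387482] [307.48331294 237.2361898 ]
0.3 [381.9057922  268.29722066] [312.40653673 214.10222528]
```

View pics/s2.png

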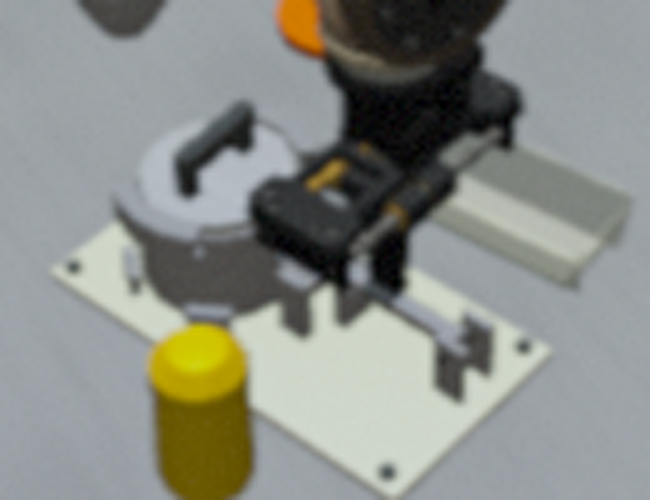

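The bar is now lying almost level, from the hinge at (465,340) to under the fingers at (390,285). I'll press it home until the force rises.

arm_command --rows '[{"hand": 0,"translation": [0,0,1],"roll": 0},{"hand": 0,"translation": [0,0,1],"roll": 0},{"hand": 0,"translation": [0,0,0],"roll": 0},{"hand": 0,"translation": [0,0,0],"roll": 0}]'

```text
t: 5.68
position: [466.5, -12.2, 73.1]
eef_rot: [0.577, 0.817, 0.0, 0.001]
contact_force: [-3.4, 0.3, 15.4]
finger_gap: 0.007
grip_force: 8.0
```

arm_command --rows '[{"hand": 0,"translation": [0,0,0.8],"roll": 0},{"hand": 0,"translation": [0,0,0],"roll": 0},{"hand": 0,"translation": [0,0,0],"roll": 0}]'

```text
t: 5.93
position: [466.5, -12.3, 72.9]
eef_rot: [0.577, 0.817, 0.0, 0.001]
contact_force: [-6.0, 1.3, 28.6]
finger_gap: 0.006
grip_force: 13.9
```

The bar has bottomed out: TCP z is 73 and the force rises to 28 N, so it is shut. I'll lift, move beside the bin, roll into line with the handle, and look.

arm_command --rows '[{"hand": 0,"translation": [0,0,-20],"roll": 0},{"hand": 0,"translation": [0,0,-40],"roll": 0},{"hand": 0,"translation": [0,0,-40],"roll": 0},{"hand": 0,"translation": [0,0,-40],"roll": 0},{"hand": 0.5,"translation": [0,0,-20],"roll": 0},{"hand": 0.5,"translation": [-32,-17,0],"roll": 0},{"hand": 0.5,"translation": [-32,-17,0],"roll": 0},{"hand": 0.5,"translation": [-32,-18,0],"roll": 0},{"hand": 0.5,"translation": [-32,-18,0],"roll": 0},{"hand": 0.5,"translation": [0,0,0],"roll": 6.9}]'

```text
t: 6.77
position: [442.5, -160.9, 231.5]
eef_rot: [0.624, 0.782, -0.0, 0.001]
contact_force: [-0.4, 1.3, -0.3]
finger_gap: 0.37
grip_force: 0.0
```

arm_command --rows '[{"hand": 0.5,"translation": [0,0,0],"roll": 6.9},{"hand": 0.5,"translation": [0,0,0],"roll": 6.9},{"hand": 0.5,"translation": [0,0,0],"roll": 6.9},{"hand": 0.5,"translation": [0,0,0],"roll": 6.9},{"hand": 0.5,"translation": [0,0,0],"roll": 6.9},{"hand": 0.5,"translation": [0,0,0],"roll": 6.9},{"hand": 0.5,"translation": [0,0,0],"roll": 6.9},{"hand": 0.5,"translation": [0,0,0],"roll": 6.9},{"hand": 0.5,"translation": [0,0,0],"roll": 6.9},{"hand": 0.5,"translation": [0,0,0],"roll": 6.9}]'

```text
t: 7.6
position: [443.1, -156.2, 231.3]
eef_rot: [0.958, 0.287, 0.0, 0.0]
contact_force: [0.2, -0.3, 1.0]
finger_gap: 0.499
grip_force: 0.0
```

arm_command --rows '[{"hand": 0.5,"translation": [0,0,0],"roll": 6.9},{"hand": 0.5,"translation": [0,0,0],"roll": 6.9},{"hand": 0.5,"translation": [0,0,0],"roll": 0},{"hand": 0.5,"translation": [0,0,0],"roll": 0}]'

```text
t: 7.93
position: [443.1, -156.3, 231.3]
eef_rot: [0.985, 0.174, 0.0, 0.0]
contact_force: [0.3, 0.8, 0.5]
finger_gap: 0.502
grip_force: 0.0
```

Run:
```python
from h import *
import pickle
c=snap('wrist','w3'); s=snap('scene'); t=snap('top'); pickle.dump((c,s,t),open('c3.pkl','wb'))
o=manip.get_obs(); print(H(o['position']),o['qpos'],o['contact_force'])
```

```text
[-89.7   0.  231.3] [-4.79727668e-01  2.71707555e-01  1.92522571e+00 -7.92069455e-05
  9.44608630e-01  7.41608149e-01] [-0.68380361  0.68915903  0.34121996]
```

View pics/w3.png

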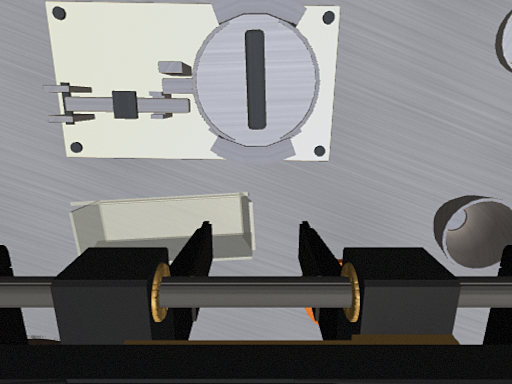

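The wrist view shows the latch bar lying shut in the catch, with its pad at (125,104) and its nose at (188,105) beside the tab. The handle runs from (255,30) to (257,129) and the lid disc is centred near (256,80).

```bash
cat >> h.py <<'E'
def handle(c,box,z=128,th=85):
    x0,x1,y0,y1=box; m=(c['frame'][y0:y1,x0:x1].max(2)<th).astype(np.uint8)
    n,l,st,ce=cv2.connectedComponentsWithStats(m); i=1+np.argmax(st[1:,4]); ys,xs=np.nonzero(l==i)
    r=cv2.minAreaRect(np.c_[xs+x0,ys+y0].astype(np.float32)); b=cv2.boxPoints(r)
    P=np.array([onz(c,u,v,z) for u,v in b]); e=[P[1]-P[0],P[2]-P[1]]; L=max(e,key=np.linalg.norm)
    return P.mean(0),np.degrees(np.arctan2(L[1],L[0])),sorted(np.linalg.norm(k).round(1) for k in e),r
E
python3 - <<'E'
from h import *
import pickle
c,s,t=pickle.load(open('c3.pkl','rb'))
p,a,l,r=handle(c,(235,280,15,145)); print(p.round(1),H(p),a,l,r)
for q in[(165,66),(190,66),(165,90),(188,78)]: print(H(onz(c,*q,52)))
o=manip.get_obs(); M=R.from_quat(o['eef_rot']).as_matrix(); print('toolx ang',np.degrees(np.arctan2(M[1,0],M[0,0])))
g=p-o['position']; print('move tool x,y',M.T@g)
print(H(onz(c,85,104,50)),H(onz(c,180,105,50)))
g=cv2.GaussianBlur(cv2.cvtColor(c['frame'],cv2.COLOR_RGB2GRAY),(5,5),0)[:165,180:335]
print((cv2.HoughCircles(g,cv2.HOUGH_GRADIENT,1.5,50,param1=100,param2=25,minRadius=50,maxRadius=75)))
E
```

```text
[ 525.4 -125.4  128. ] [ -1.9   1.9 128. ] -157.74485735568587 [np.float64(13.0), np.float64(68.0)] ((255.05703735351562, 78.99836730957031), (98.35985565185547, 18.506732940673828), 88.36341857910156)
[13.8 86.3 52. ]
[14.1 62.9 52. ]
[-7.7 87.6 52. ]
[ 3.4 65.2 52. ]
toolx ang 20.02527188733113
move tool x,y [ 87.81379094  -0.92120433 103.32786761]
[-21.6 166.3  50. ] [-21.4  74.4  50. ]
[[[68.25 78.75 65.75]]]
```

arm_command --rows '[{"hand": 0.5,"translation": [30,0,0],"roll": -2.2},{"hand": 0.5,"translation": [29,-1,0],"roll": 0},{"hand": 0.5,"translation": [29,0,0],"roll": 0},{"hand": 0.5,"translation": [0,0,0],"roll": 0},{"hand": 0.5,"translation": [0,0,35],"roll": 0},{"hand": 0.5,"translation": [0,0,35],"roll": 0},{"hand": 0.5,"translation": [0,0,30],"roll": 0},{"hand": 0.5,"translation": [0,0,15],"roll": 0},{"hand": 0.5,"translation": [0,0,0],"roll": 0},{"hand": 0.5,"translation": [0,0,0],"roll": 0}]'

```text
t: 8.92
position: [524.6, -123.5, 116.2]
eef_rot: [0.981, 0.192, -0.001, -0.0]
contact_force: [0.7, 0.1, 0.0]
finger_gap: 0.499
grip_force: 0.0
```

arm_command --rows '[{"hand": 0.0,"translation": [0,0,0],"roll": 0},{"hand": 0.0,"translation": [0,0,0],"roll": 0},{"hand": 0.0,"translation": [0,0,0],"roll": 0},{"hand": 0.0,"translation": [0,0,0],"roll": 0},{"hand": 0.0,"translation": [0,0,0],"roll": 0},{"hand": 0.0,"translation": [0,0,0],"roll": 0},{"hand": 0.0,"translation": [0,0,0],"roll": 0},{"hand": 0.0,"translation": [0,0,0],"roll": 0}]' --force 15

```text
t: 9.58
position: [525.2, -123.8, 116.9]
eef_rot: [0.982, 0.191, 0.001, 0.001]
contact_force: [-0.6, -2.5, 6.0]
finger_gap: 0.147
grip_force: 15.0
```

The fingers are on the handle: the gap is 0.147, which is 14 mm. I'll grip hard and start turning counterclockwise (negative roll).

arm_command --rows '[{"hand": 0.0,"translation": [0,0,0],"roll": 0},{"hand": 0.0,"translation": [0,0,0],"roll": 0},{"hand": 0.0,"translation": [0,0,0],"roll": -2},{"hand": 0.0,"translation": [0,0,0],"roll": -3},{"hand": 0.0,"translation": [0,0,0],"roll": -3},{"hand": 0.0,"translation": [0,0,0],"roll": -3},{"hand": 0.0,"translation": [0,0,0],"roll": -3},{"hand": 0.0,"translation": [0,0,0],"roll": -3},{"hand": 0.0,"translation": [0,0,0],"roll": -3},{"hand": 0.0,"translation": [0,0,0],"roll": 0}]' --force 60

```text
t: 10.42
position: [525.3, -123.5, 116.9]
eef_rot: [0.933, 0.36, 0.001, 0.0]
contact_force: [0.8, -0.3, 6.4]
finger_gap: 0.146
grip_force: 60.0
```

Run:
```python
from h import *
o=manip.get_obs(); M=R.from_quat(o['eef_rot']).as_matrix(); print(H(o['position']),o['contact_force'],o['moment'],'toolx ang',np.degrees(np.arctan2(M[1,0],M[0,0])))
```

```text
[ -1.4   3.6 116.9] [ 0.7904755  -0.32387865  6.35245455] [ 0.00468617 -0.15219989  0.08854722] toolx ang 42.204753170576765
```

arm_command --rows '[{"hand": 0.0,"translation": [0,0,0],"roll": -3.5},{"hand": 0.0,"translation": [0,0,0],"roll": -3.5},{"hand": 0.0,"translation": [0,0,0],"roll": -3.5},{"hand": 0.0,"translation": [0,0,0],"roll": -3.5},{"hand": 0.0,"translation": [0,0,0],"roll": -3.5},{"hand": 0.0,"translation": [0,0,0],"roll": -3.5},{"hand": 0.0,"translation": [0,0,0],"roll": -3.5},{"hand": 0.0,"translation": [0,0,0],"roll": -3.5},{"hand": 0.0,"translation": [0,0,0],"roll": 0}]'

```text
t: 11.17
position: [525.2, -123.5, 116.9]
eef_rot: [0.818, 0.575, 0.0, 0.001]
contact_force: [1.4, 0.6, 7.4]
finger_gap: 0.143
grip_force: 60.0
```

arm_command --rows '[{"hand": 0.0,"translation": [0,0,0],"roll": -3.5},{"hand": 0.0,"translation": [0,0,0],"roll": -3.5},{"hand": 0.0,"translation": [0,0,0],"roll": -3.5},{"hand": 0.0,"translation": [0,0,0],"roll": -3.5},{"hand": 0.0,"translation": [0,0,0],"roll": -3.5},{"hand": 0.0,"translation": [0,0,0],"roll": -3.5},{"hand": 0.0,"translation": [0,0,0],"roll": -3.5},{"hand": 0.0,"translation": [0,0,0],"roll": -3.5},{"hand": 0.0,"translation": [0,0,0],"roll": -3.5},{"hand": 0.0,"translation": [0,0,0],"roll": 0}]'

```text
t: 12.0
position: [525.2, -123.5, 116.9]
eef_rot: [0.631, 0.776, 0.0, 0.001]
contact_force: [-0.2, 0.3, 6.1]
finger_gap: 0.147
grip_force: 60.0
```

Run:
```python
from h import *
o=manip.get_obs(); M=R.from_quat(o['eef_rot']).as_matrix(); print(H(o['position']),o['contact_force'],o['moment'],'toolx ang',np.degrees(np.arctan2(M[1,0],M[0,0])))
s=snap('scene'); w=snap('wrist')
a=cv2.resize(s['frame'][140:240,190:320],(390,300),interpolation=cv2.INTER_CUBIC); b=cv2.resize(w['frame'],(400,300))
cv2.imwrite('pics/s4.png',cv2.cvtColor(np.hstack([a,b]),cv2.COLOR_RGB2BGR))
```

```text
[ -1.5   3.7 116.9] [-0.19049305  0.32882435  6.06043525] [ 0.05681178 -0.07015033  0.05687698] toolx ang 101.74314256039685
```

View pics/s4.png

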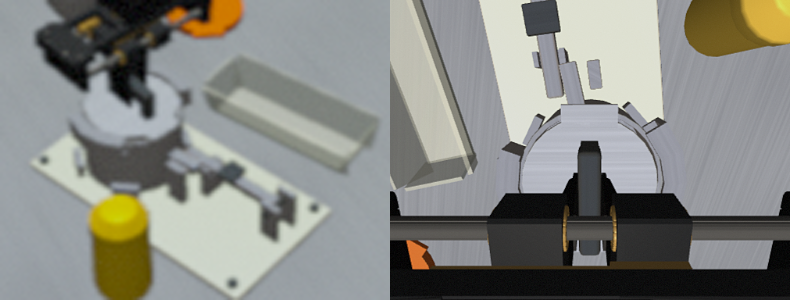

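The latch is still shut with its nose against the tab. The lid's lug points between the claws, at (590,115) in the wrist half. I'll check the angle between the lug and the claw ends before lifting.

Run:
```python
from h import *
w=snap('wrist'); cx=W(-1.5,2.5,0); k=np.array([400/512,300/384])
g=lambda r,a,z:(proj(w,cx+[r*np.cos(np.radians(a)),r*np.sin(np.radians(a)),z])*k+[390,0]).round(0).tolist()
for b in (19.4,25.4):
    print(b,'claw ends', [(g(52,b+d,96),g(68,b+d,96)) for d in (33,147)],'tab',g(62,b+90,52),g(89,b+90,52))
print('lug', g(58,101.7,92),'clawcentre radius/height check', g(50,101.7,92))
cv2.imwrite('pics/w5.png',cv2.cvtColor(cv2.resize(w['frame'][60:270,120:420],(800,560),interpolation=cv2.INTER_CUBIC),cv2.COLOR_RGB2BGR))
g=lambda r,a,z:((proj(w,cx+[r*np.cos(np.radians(a)),r*np.sin(np.radians(a)),z])-[120,60])*800/300).round(0).tolist()
for b in (19.4,25.4): print(b,'claw ends', [(g(52,b+d,96),g(68,b+d,96)) for d in (33,147)],'tab',g(89,b+90,52),'lug', g(58,101.7,92))
```

```text
19.4 claw ends [([647.0, 143.0], [666.0, 128.0]), ([522.0, 159.0], [500.0, 150.0])] tab [579.0, 97.0] [574.0, 63.0]
25.4 claw ends [([642.0, 137.0], [659.0, 120.0]), ([520.0, 166.0], [497.0, 159.0])] tab [571.0, 99.0] [563.0, 65.0]
lug [589.0, 107.0] clawcentre radius/height check [589.0, 119.0]
19.4 claw ends [([557.0, 327.0], [622.0, 276.0]), ([131.0, 384.0], [57.0, 352.0])] tab [309.0, 54.0] lug [361.0, 205.0]
25.4 claw ends [([540.0, 308.0], [599.0, 250.0]), ([123.0, 407.0], [47.0, 383.0])] tab [270.0, 62.0] lug [361.0, 205.0]
```

View pics/w5.png

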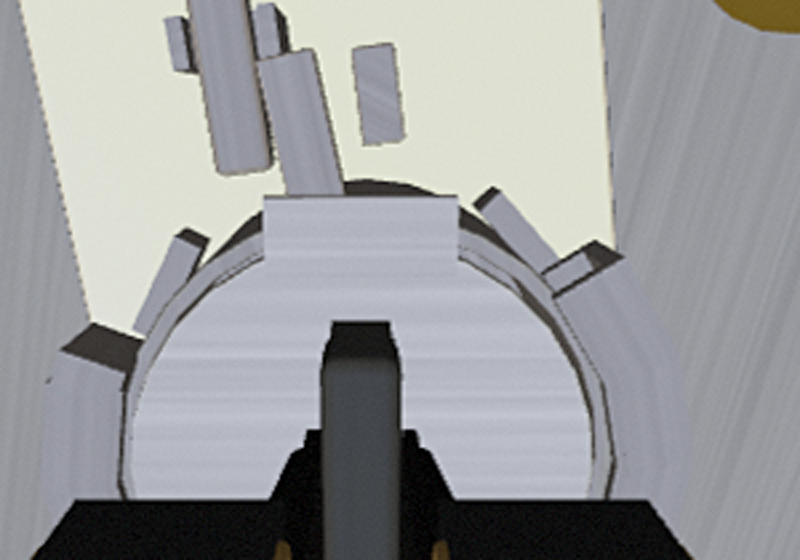

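The lug at (361,205) is clear of both claw ends, at (570,285) and (120,350), so I'll lift straight up 40 mm.

arm_command --rows '[{"hand": 0.0,"translation": [0,0,-3],"roll": 0},{"hand": 0.0,"translation": [0,0,-3],"roll": 0},{"hand": 0.0,"translation": [0,0,-5],"roll": 0},{"hand": 0.0,"translation": [0,0,-6],"roll": 0},{"hand": 0.0,"translation": [0,0,-6],"roll": 0},{"hand": 0.0,"translation": [0,0,-6],"roll": 0},{"hand": 0.0,"translation": [0,0,-6],"roll": 0},{"hand": 0.0,"translation": [0,0,-4],"roll": 0},{"hand": 0.0,"translation": [0,0,-2],"roll": 0},{"hand": 0.0,"translation": [0,0,0],"roll": 0}]'

```text
t: 12.98
position: [524.9, -123.5, 157.8]
eef_rot: [0.632, 0.775, 0.0, 0.0]
contact_force: [-0.2, -0.0, -2.9]
finger_gap: 0.142
grip_force: 60.0
```

arm_command --rows '[{"hand": 0.0,"translation": [0,0,0],"roll": 0},{"hand": 0.0,"translation": [0,0,0],"roll": 0},{"hand": 0.0,"translation": [0,0,0],"roll": 0},{"hand": 0.0,"translation": [0,0,0],"roll": 0},{"hand": 0.0,"translation": [0,0,0],"roll": 0},{"hand": 0.0,"translation": [0,0,0],"roll": 0}]'

```text
t: 13.48
position: [524.8, -123.5, 157.2]
eef_rot: [0.632, 0.775, -0.0, -0.0]
contact_force: [-0.3, -0.3, -2.0]
finger_gap: 0.141
grip_force: 60.0
```

Run:
```python
from h import *
o=manip.get_obs(); print(H(o['position']),o['contact_force'],o['finger_gap'],o['grip_force'],o['joint_vel'].round(3))
s=snap('scene'); w=snap('wrist')
a=cv2.resize(s['frame'][140:240,190:320],(390,300),interpolation=cv2.INTER_CUBIC); b=cv2.resize(w['frame'],(400,300))
cv2.imwrite('pics/s6.png',cv2.cvtColor(np.hstack([a,b]),cv2.COLOR_RGB2BGR))
```

```text
[ -1.9   3.9 157.2] [-0.27967768 -0.33785668 -2.00739947] 0.14128486783280716 59.999284744262695 [ 0.001 -0.001 -0.     0.     0.001  0.   ]
```

View pics/s6.png

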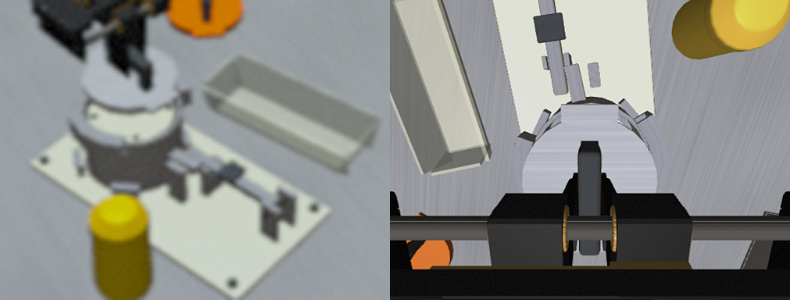

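The lid hangs level above the open bin, about 40 mm up at (130,75) in the scene half. The tool carries about 2 to 3 N, which fits the lid's weight. The bin is still seated and the latch is shut, so I'll hand the job in.

```bash
python3 -c "
from workcell import order
print(order.finish_job())"
```

```text
the job is handed in; nothing more can be done
None
```

The job is handed in, with no verdict returned: the latch is shut, the lid was turned about 80° counterclockwise clear of the claws, and the gripper holds it level and still about 40 mm above the bin, which stayed seated.

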